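Feel the pad gap of a floating caliper with a taper gauge

ROBOT

A 6-joint arm with a two-finger parallel gripper is mounted at the origin on a cart in front of the work surface, level with it; the furniture and walls round the work are solid. World frame = base frame: x ahead of the robot, y to its left, z up, the work surface at z = 0. Lengths are in m, angles in rad, forces in N, time in s.
With the tool pointing down it reaches from about 0.375 to 0.9 m from the base axis. Payload 3.1 kg.
Tool frame: the origin (TCP) lies midway between the tips of the shut fingers; the grasp point (between the pads) lies robot.grip_depth behind it (robot.grip_depth is the distance from the TCP to the grasp point, in m); z points along the fingers, y is the line along which they close (so a half turn about z gives the same grasp; the last joint's range is limited). The gripper opens to 87 mm and grips with 3 to 60 N. Pads are 19 mm wide; open, the fingers measure 117 mm over their backs; the gripper's body (75 mm by 190 mm) begins 51 mm behind the grasp point.
Start: joints at [-1.294, 0.527, 1.433, -0, 1.181, -0.178], TCP at [0.275, -0.561, 0.223] pointing down, gripper open.
Joint ranges: [-3.08, 3.08], [-0.75, 2.2], [0.22, 2.44], [-1.43, 4.57], [0, 2.65], [-2.85, 2.85]. Speed limits (rad/s): [2.79, 2.79, 3.14, 3.14, 3.14, 3.14].

INTERFACE

Orientations are given as a unit quaternion [x, y, z, w].
In Python, from rig import robot gives the robot as it stands.
- The arm moves only by the tool creep_tool, called after "Request:" in YAML: its name, and indented under it one key for each argument. Schema: {"type":"object","properties":{"deltas":{"type":"array","items":{"type":"array","items":{"type":"number"},"minItems":4,"maxItems":4},"minItems":1,"maxItems":20},"finger_gap":{"type":"number"},"force":{"type":"number"},"only":{"type":"string"},"quiet":{"type":"boolean"},"lines":{"type":"string"}},"required":["deltas"],"additionalProperties":false}. deltas is a list of rows, 1 to 20 of them, each of 4 numbers: dx, dy, dz in m, then a turn about the tool's z in rad; each row shifts and turns the commanded pose from where the row before left it, along the tool's axes as they then stand; what a row does not reach is not made up. A row lasts 1/12 s, in which the tool goes at most 0.0417 m and 0.125 rad, less where a joint would pass 70% of its speed; a pose out of reach is approached as far as the arm can. finger_gap is the finger opening in m, set as the call begins (left out keeps the last). The fingers move at their own pace and stop on an object; force is the grip in N (left out, the last holds). Time passes only in rows, so rows that do not move let the fingers close. The tool returns the time, the measured TCP pose, the force, the opening and the grip force at its end. only (a regular expression) keeps the lines of the reply that match it, lines (a string "A,B") keeps lines A to B, and quiet returns only ok. Input that does not fit is refused with a message, and nothing moves.
- robot.get_obs(): the state, without advancing time (a new reading comes with each control period).
- robot.camera(name): name is "side" or "top"; returns a dict with "img" (384x512x3 uint8, red, green, blue), "fx", "fy", "cx", "cy" (pixels), "xyz" and "attitude" of the camera in the world. Camera axes: x right, y down, z forward; pixel columns grow to the right and rows downward; lengths in m; the calibration is good to about 2 mm. A picture is of the moment at which its call begins. There is no depth.
- robot.hand_in(): hands the job in; it is judged then, once.
The state is a dict: "time": time; "q": joint angles; "joint_velocities": joint speeds; "joint_torque": joint torques, N m; "position": TCP position; "tool_rot": TCP orientation; "ft_force": force on the tool from outside, world axes, zero at the start; "moment": the same for the moment, N m; "grip_width": finger opening in m; "grip_force": force on a finger pad.
Only numpy, scipy, OpenCV 4.12 (cv2) and the standard library are available. Lean on these libraries where they do the work, as an engineer would, in place of code of your own. Each camera call takes 0.05 s, during which the arm holds its last target. There are 200 camera calls.

TASK

Take the yellow-handled taper gauge out of its rack and slide its blade straight down between the two brass pads of the floating caliper until it drags snugly: both pads bear on it and the sprung pad is pushed back a millimetre or two, never forced wide open. Finish while still gripping the gauge upright at that depth; do not let go or rest it on anything else. Leave the blue-handled gauge and the other things around alone.

Things in the scene. Friction and masses are not known exactly. Their poses are not given: they have to be found in the camera images.
- taper_gauge: Yellow-handled steel gauge, blade down in a rack slot. Origin: blade tip centre; z up to the handle. Blade z 0-80 mm, 20 wide (x), thickness (y) grows evenly from 3 at the tip to 16.3 at z=80. Collar 30 x 28 mm, z 80-86, rests on the rack. Handle 24 (x) x 20 (y), z 86-128: grip across y, fingertips above the collar. About 90 g. Its x, y lie along the rack's; a half turn about z changes nothing.
- flat_gauge: The other gauge in the rack: the same but with a blue handle and a flat 4 mm blade. Not used; leave it standing.
- rack: Fixed grey block 56 (x) x 160 (y) x 95 mm high, origin at the centre of its underside. Two upright slots 25 x 21 mm, open at the top, at y = -48 and +48 mm in its frame; a gauge hangs in each, tip about 15 mm above the worktop. Which gauge is in which slot varies.
- caliper: Fixed dark base 96 (x) x 196 (y) x 64 mm, origin under its centre. A blue carriage on its rods (top at 92 mm) floats along y by 6 mm either way (0.3 N), so the two brass pads on it centre on a blade. The gap between them is thin along y. Pads 34 mm wide (x), faces 25 to 97 mm above the worktop (throat at 97), 45 degree lead-in lips flare 8 mm outward up to 105 mm. Open below.
- set_lip (a point): Point on the face of the -y pad at the throat, 97 mm above the worktop, mid-width; axes as the caliper's (y across the gap). The gap at rest differs from start to start, 6 to 11 mm.
- sprung_lip (a point): The like point on the face of the +y pad (coil spring behind it), 97 mm up. Midway between the two lip points is the centre of the gap.
- sprung_pad (a joint): How far the +y pad is pushed back along +y, in m; 0 at rest, 0.008 at its stop. Its spring takes 1.5 N to start and 2.5 N more per mm. The gauge's upward drag on the hand is near nothing until it touches both pads, about 3 N with the pad pushed back 1 mm, 6 N at 2 mm, 10 N at 3 mm (friction varies by a fifth).
- blue_marker: Blue felt marker with a black cap, 131 mm long, 18 mm thick, loose; a bystander.
- red_marker: Red felt marker, 131 mm long, loose; a bystander.
- set_pad: The -y brass pad, locked in place on the carriage, black adjuster knob behind it. Origin at worktop level, 3 mm on the gap side of its face; aim by set_lip instead.

How it is judged:
By the outcome, as a careful person would: the job done as asked, in the order asked, and still so for the second after the job is handed in, while the arm keeps its last pose, push and grip.
It also fails if it takes over 43 s, if anything falls off the work surface, if the arm or the gripper's body presses on something with over 40 N, if the wrist force passes 120 N, or if a joint passes its speed limit or range.

## Working session

There is one attempt and no reset: what is moved stays moved. The work goes in short steps, Python scripts to look and compute and a tool call to move; the robot and the scene stay as the last step left them, time stands still between calls to the robot, and variables do not carry over. Pictures are saved under pics/ and viewed, at most 10 in all, crops included, and the job is handed in when it is done.

```bash
mkdir -p pics; python3 - <<'E'
from rig import robot
import cv2
for n in("top","side"):
    c=robot.camera(n);cv2.imwrite(f"pics/{n}0.png",cv2.resize(c["img"][:,:,::-1],(800,600),interpolation=cv2.INTER_CUBIC))
    print(n,{k:c[k] for k in c if k!="img"})
o=robot.get_obs();print(o,robot.grip_depth)
E
```

```text
top {'fx': 462.75660060164864, 'fy': 462.75660060164864, 'cx': 251.86539042864032, 'cy': 192.01183433533717, 'xyz': array([ 0.16782703, -0.03733238,  1.56398705]), 'attitude': array([ 0.70659692, -0.69942218,  0.07487365, -0.07696326])}
side {'fx': 368.72564764581244, 'fy': 368.72564764581244, 'cx': 259.2800541438724, 'cy': 190.18802485465554, 'xyz': array([0.05870084, 0.56412614, 0.71900677]), 'attitude': array([-0.27906125,  0.86484915, -0.39630993,  0.13076392])}
{'time': 0.1, 'q': array([-1.29454180e+00,  5.28401092e-01,  1.43377365e+00, -2.98988940e-05,
        1.18140275e+00, -1.78481488e-01]), 'joint_velocities': array([-0.00110698, -0.00251683, -0.00333897,  0.00106488, -0.0017455 ,
        0.00076778]), 'joint_torque': array([-8.06159660e-04, -4.40989816e+01, -1.77148980e+01,  6.35416643e-02,
        5.34126547e-02, -3.54115014e-05]), 'position': array([ 0.27436114, -0.56082327,  0.22165252]), 'tool_rot': array([ 9.74261294e-01,  2.25419487e-01, -6.23047679e-05, -9.90557983e-04]), 'ft_force': array([-0.49443127,  0.20275054,  0.7875795 ]), 'moment': array([0.00892421, 0.05934123, 0.01084459]), 'grip_force': 0.0, 'grip_width': 0.08681822263553347} 0.0187
```

View pics/top0.png

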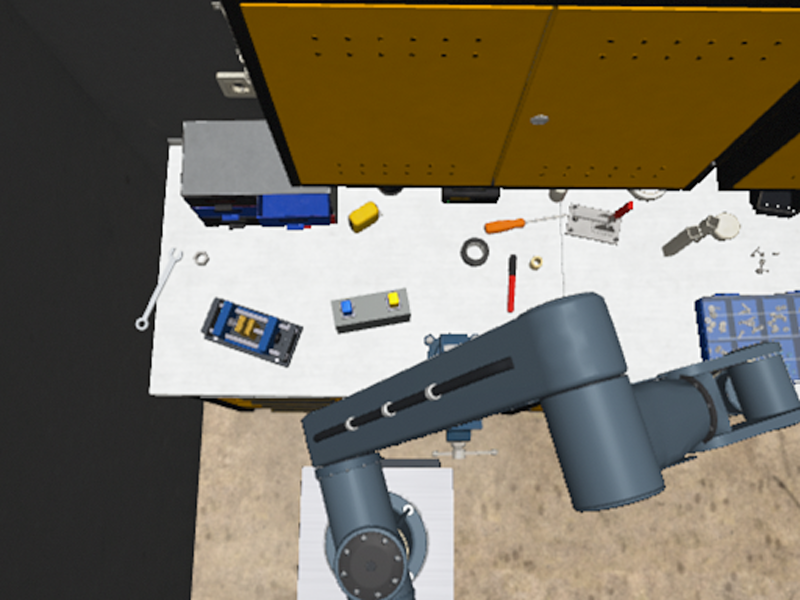

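View pics/side0.png

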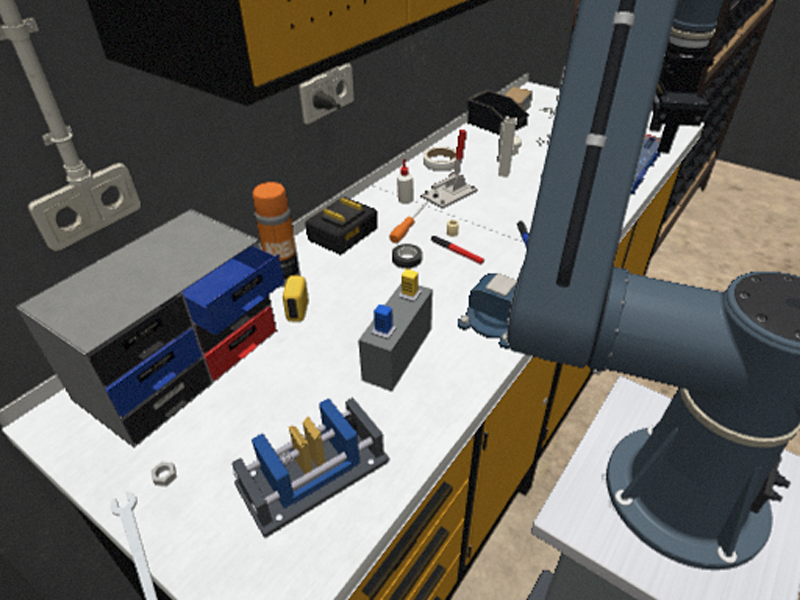

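The top view shows the rack with its blue handle at (347,306) and its yellow handle at (393,298), and the caliper centred near (252,331). The side view shows the same objects. I'll enlarge both for pixel readings.

```bash
python3 - <<'E'
import cv2
from rig import robot
def crop(n,u0,v0,w,h,s,out):
    im=robot.camera(n)["img"][v0:v0+h,u0:u0+w,::-1]
    im=cv2.resize(im,None,fx=s,fy=s,interpolation=cv2.INTER_CUBIC)
    for u in range(-(-u0//10)*10,u0+w,10): cv2.line(im,((u-u0)*s,0),((u-u0)*s,6),(0,0,255),1);cv2.putText(im,str(u),((u-u0)*s,16),0,.35,(0,0,255),1)
    for v in range(-(-v0//10)*10,v0+h,10): cv2.line(im,(0,(v-v0)*s),(6,(v-v0)*s),(0,0,255),1);cv2.putText(im,str(v),(8,(v-v0)*s+4),0,.35,(0,0,255),1)
    cv2.imwrite(out,im)
crop("top",125,180,145,60,5,"pics/t1.png")
crop("side",145,165,145,85,5,"pics/s1.png")
crop("side",145,245,110,100,6,"pics/s2.png")
E
```

```text
(no output)
```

View pics/t1.png

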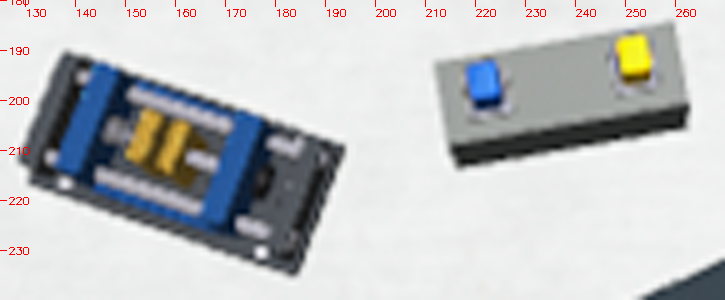

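View pics/s1.png

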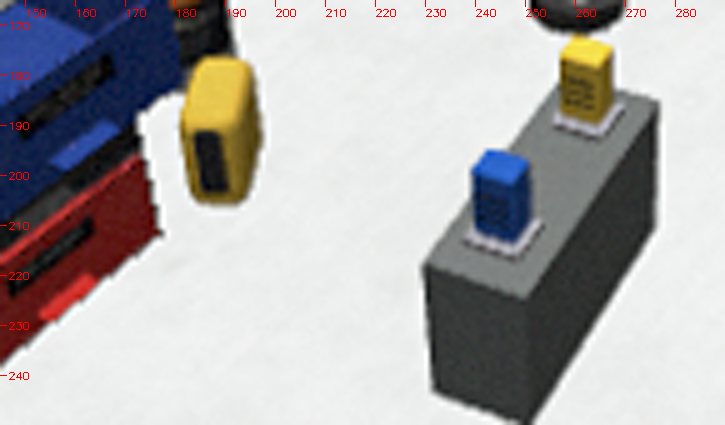

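View pics/s2.png

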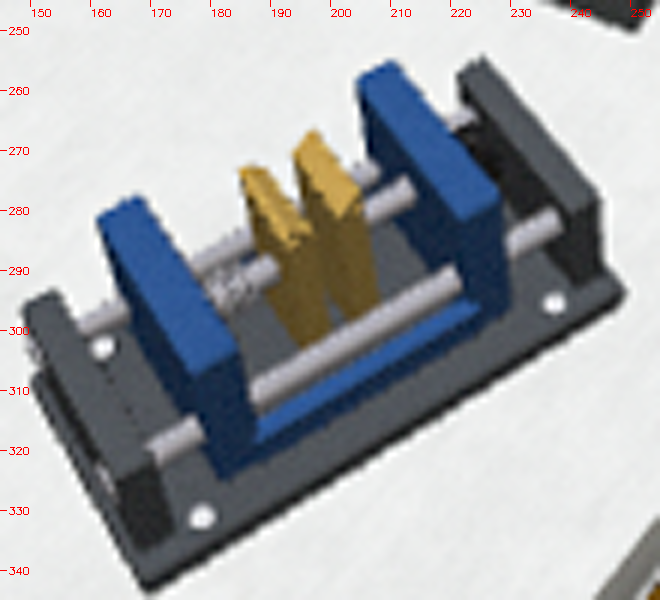

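```bash
cat > h.py <<'E'
import numpy as np
from rig import robot
from scipy.spatial.transform import Rotation as R
from scipy.optimize import least_squares
cams={n:robot.camera(n) for n in("top","side")}
def proj(n,p):
    c=cams[n];q=R.from_quat(c["attitude"]).inv().apply(np.atleast_2d(p)-c["xyz"])
    return np.c_[c["fx"]*q[:,0]/q[:,2]+c["cx"],c["fy"]*q[:,1]/q[:,2]+c["cy"]]
def ray(n,uv,z):
    c=cams[n];d=R.from_quat(c["attitude"]).apply([(uv[0]-c["cx"])/c["fx"],(uv[1]-c["cy"])/c["fy"],1]);return c["xyz"]+d*(z-c["xyz"][2])/d[2]
def W(x,L): return np.array([x[0],x[1],0])+R.from_euler("z",x[2]).apply(L)
def fit(x0,obs):
    f=lambda x:np.concatenate([(proj(n,W(x,L))-uv).ravel() for n,L,uv in obs])
    return least_squares(f,x0,loss="soft_l1"),f
E
python3 - <<'E'
from h import *
a,b,h=.028,.08,.095
t=lambda x,y:(125+x/5,180+y/5); s=lambda x,y:(145+x/5,165+y/5); k=lambda x,y:(145+x/6,245+y/6)
obs=[("top",[a,b,h],t(436,63)),("top",[a,-b,h],t(674,22)),("top",[-a,-b,h],t(689,103)),("top",[-a,b,h],t(455,145)),("top",[-a,b,0],t(459,168)),("top",[-a,-b,0],t(688,127)),
("side",[a,b,h],s(423,265)),("side",[-a,b,h],s(527,296)),("side",[-a,-b,h],s(658,102)),("side",[a,b,0],s(433,391)),("side",[-a,b,0],s(528,424)),("side",[-a,-b,0],s(655,230))]
r,f=fit([.5,.05,0],obs);print("rack",r.x,f(r.x).reshape(-1,2).round(1).tolist())
Y=W(r.x,[0,-.048,0]);print("yellow",Y)
for n,uv in(("top",t(633,48)),("side",s(586,47))): print(n,ray(n,uv,.143))
a,b=.048,.098
obs=[("top",[-a,-b,.008],t(299,275)),("top",[a,-b,.008],t(344,148)),("top",[-a,b,.0],t(25,183)),("side",[-a,b,0],k(150,593)),("side",[a,b,0],k(33,380)),("side",[-a,-b,.008],k(625,292))]
r,f=fit([.45,.3,-.3],obs);print("cal",r.x,f(r.x).reshape(-1,2).round(1).tolist())
for nm,n,uv in(("spr","top",t(152,139)),("set","top",t(165,143)),("set","side",k(317,184)),("spr","side",k(303,240)),("gap","top",t(158.5,141))):
    p=ray(n,uv,.097);print(nm,n,p,R.from_euler("z",-r.x[2]).apply(p-[r.x[0],r.x[1],0]))
E
```

```text
rack [0.47444175 0.01570914 0.18754764] [[-0.6, -0.4], [0.2, -0.7], [0.4, -0.3], [-1.6, -0.1], [-0.2, 0.2], [-0.0, 0.3], [-0.2, -0.8], [0.0, 0.1], [0.6, -0.8], [-0.0, 0.3], [0.6, 0.9], [0.3, -0.4]]
yellow [ 0.48339135 -0.03144916  0.        ]
top [ 0.48608555 -0.03055846  0.143     ]
side [ 0.48396723 -0.03105612  0.143     ]
cal [ 0.43392603  0.27160025 -0.33573612] [[-0.3, 0.2], [1.0, -0.7], [1.6, -0.4], [-0.9, 0.3], [0.1, 0.9], [0.7, -0.1]]
spr top [0.43319843 0.27898687 0.097     ] [-0.00312061  0.0067345   0.097     ]
set top [0.43066604 0.27046578 0.097     ] [-0.00270422 -0.00214518  0.097     ]
set side [0.43076534 0.2692476  0.097     ] [-0.00220911 -0.00326263  0.097     ]
spr side [0.41904819 0.28852594 0.097     ] [-0.0196236   0.01107898  0.097     ]
gap top [0.43193199 0.2747255  0.097     ] [-0.00291238  0.0022938   0.097     ]
```

Both fits agree to about 1 px. I put yellow at (0.484, -0.031), yaw 0.19; the gap centre at (0.4325, 0.2745), yaw -0.336. Next I turn, then travel.

Request:
creep_tool:
  deltas:
    - [0, 0, 0, 0.089]
    - [0, 0, 0, 0.089]
    - [0, 0, 0, 0.089]
    - [0.018, -0.0283, 0, 0]
    - [0.018, -0.0283, 0, 0]
    - [0.018, -0.0283, 0, 0]
    - [0.018, -0.0283, 0, 0]
    - [0.018, -0.0283, 0, 0]
    - [0.018, -0.0283, 0, 0]
    - [0.018, -0.0283, 0, 0]
    - [0.018, -0.0283, 0, 0]
    - [0.018, -0.0283, 0, 0]
    - [0.018, -0.0283, 0, 0]
    - [0.018, -0.0283, 0, 0]
    - [0.018, -0.0283, 0, 0]
    - [0.018, -0.0283, 0, 0]
    - [0.018, -0.0283, 0, 0]
    - [0.018, -0.0283, 0, 0]
    - [0, 0, 0, 0]
  finger_gap: 0.06

```text
time: 1.93
position: [0.4615, -0.0891, 0.2227]
tool_rot: [0.995, 0.096, 0.001, -0.001]
ft_force: [0.2, -0.6, 0.2]
grip_width: 0.0597
grip_force: 0.0
```

```bash
cat >> h.py <<'E'
def togo(p,yaw):
    o=robot.get_obs();r=R.from_quat(o["tool_rot"]);x=r.as_matrix()[:,0];a=np.arctan2(x[1],x[0])
    print("tool dx,dy,dz",r.inv().apply(np.array(p)-o["position"]).round(4),"turn",round(a-yaw,4),"ft",o["ft_force"].round(2),"w",o["grip_width"],"pos",o["position"].round(4),"tilt",r.as_matrix()[:,2].round(4))
E
python3 -c "
from h import *
togo([.484,-.031,.108],.1875)"
```

```text
tool dx,dy,dz [ 0.0345 -0.0565  0.1146] turn 0.0038 ft [ 0.38 -0.28  0.63] w 0.06002766168409655 pos [ 0.4608 -0.0929  0.2227] tilt [ 2.e-04 -5.e-04 -1.e+00]
```

Request:
creep_tool:
  deltas:
    - [0.0115, -0.0188, 0, 0.004]
    - [0.0115, -0.0188, 0, 0]
    - [0.0115, -0.0188, 0, 0]
    - [0, 0, 0, 0]
    - [0, 0, 0, 0]

```text
time: 2.45
position: [0.4841, -0.033, 0.2225]
tool_rot: [0.996, 0.092, -0.0, 0.0]
ft_force: [0.1, -0.3, -0.3]
grip_width: 0.0602
grip_force: 0.0
```

```bash
python3 - <<'E'
from h import *
togo([.484,-.031,.108],.1875)
import cv2
a=cams["side"]["img"][130:270,190:330,::-1]
cv2.imwrite("pics/g1.png",cv2.resize(a,(560,560),interpolation=cv2.INTER_CUBIC))
E
```

```text
tool dx,dy,dz [ 0.0007 -0.0026  0.1145] turn -0.005 ft [-0.5  -0.69  0.47] w 0.06012634426899845 pos [ 0.4839 -0.0336  0.2225] tilt [-3.e-04 -6.e-04 -1.e+00]
```

View pics/g1.png

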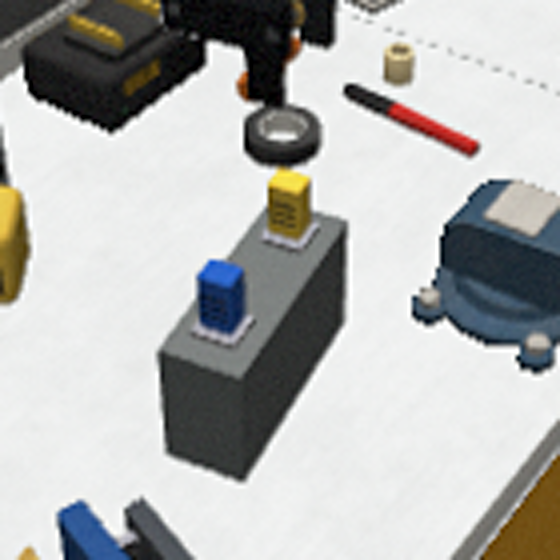

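The view shows the fingers at (265,90), above the yellow handle at (289,205), as expected. I'll descend and close.

Request:
creep_tool:
  deltas:
    - [0.0007, -0.0026, 0.01, -0.005]
    - [0, 0, 0.02, 0]
    - [0, 0, 0.02, 0]
    - [0, 0, 0.02, 0]
    - [0, 0, 0.02, 0]
    - [0, 0, 0.015, 0]
    - [0, 0, 0.0095, 0]
    - [0, 0, 0, 0]
    - [0, 0, 0, 0]

```text
time: 3.3
position: [0.4842, -0.0303, 0.108]
tool_rot: [0.996, 0.094, -0.0, -0.0]
ft_force: [1.0, -0.1, 0.4]
grip_width: 0.06
grip_force: 0.0
```

```bash
python3 -c "
from h import *
togo([.484,-.031,.108],.1875)"
```

```text
tool dx,dy,dz [-0.0011  0.0006  0.0008] turn 0.0006 ft [ 0.04  0.19 -0.08] w 0.06010589004337693 pos [ 0.485  -0.0302  0.1088] tilt [ 1.7e-03 -5.0e-04 -1.0e+00]
```

Request:
creep_tool:
  deltas:
    - [0, 0, 0, 0]
    - [0, 0, 0, 0]
    - [0, 0, 0, 0]
    - [0, 0, 0, 0]
    - [0, 0, 0, 0]
    - [0, 0, 0, 0]
    - [0, 0, 0, 0]
    - [0, 0, 0, 0]
  finger_gap: 0.01
  force: 30

```text
time: 4.07
position: [0.4844, -0.0295, 0.1081]
tool_rot: [0.996, 0.094, 0.0, 0.0]
ft_force: [-0.9, 0.1, 0.6]
grip_width: 0.0197
grip_force: 30.0
```

Request:
creep_tool:
  deltas:
    - [0, 0, -0.006, 0]
    - [0, 0, -0.015, 0]
    - [0, 0, -0.02, 0]
    - [0, 0, -0.02, 0]
    - [0, 0, -0.025, 0]
    - [0, 0, -0.025, 0]
    - [0, 0, -0.025, 0]
    - [0, 0, -0.015, 0]
    - [0, 0, 0, 0]
    - [0, 0, 0, 0]

```text
time: 4.9
position: [0.4843, -0.0295, 0.2596]
tool_rot: [0.996, 0.094, 0.001, 0.0]
ft_force: [-0.0, -0.0, -0.7]
grip_width: 0.0199
grip_force: 30.0
```

```bash
python3 -c "
from h import *
togo([.4325,.2745,.258],-.336)"
```

```text
tool dx,dy,dz [ 7.200e-03 -3.078e-01  2.000e-04] turn 0.5248 ft [-1.03 -0.47 -1.05] w 0.01957576195307108 pos [ 0.4831 -0.0292  0.2579] tilt [-2.8e-03  8.0e-04 -1.0e+00]
```

Request:
creep_tool:
  deltas:
    - [0, -0.012, 0, 0]
    - [0.0006, -0.0246, 0, 0]
    - [0.0006, -0.0246, 0, 0]
    - [0.0006, -0.0246, 0, 0]
    - [0.0006, -0.0246, 0, 0]
    - [0.0006, -0.0246, 0, 0]
    - [0.0006, -0.0246, 0, 0]
    - [0.0006, -0.0246, 0, 0]
    - [0.0006, -0.0246, 0, 0]
    - [0.0006, -0.0246, 0, 0]
    - [0.0006, -0.0246, 0, 0]
    - [0.0006, -0.0246, 0, 0]
    - [0.0006, -0.0246, 0, 0]
    - [0, 0, 0, 0.105]
    - [0, 0, 0, 0.105]
    - [0, 0, 0, 0.105]
    - [0, 0, 0, 0.105]
    - [0, 0, 0, 0.105]
    - [0, 0, 0, 0]
    - [0, 0, 0, 0]

```text
time: 6.67
position: [0.4326, 0.2738, 0.2579]
tool_rot: [0.986, -0.166, -0.001, 0.001]
ft_force: [-0.1, 0.6, -1.3]
grip_width: 0.0199
grip_force: 30.0
```

```bash
python3 - <<'E'
from h import *
togo([.4325,.2745,.218],-.336)
import cv2
a=cams["side"]["img"][210:350,140:260,::-1];b=cams["top"]["img"][170:240,120:200,::-1]
a=cv2.resize(a,None,fx=4,fy=4,interpolation=cv2.INTER_CUBIC);b=cv2.resize(b,None,fx=4,fy=4,interpolation=cv2.INTER_CUBIC)
o=np.zeros((560,800,3),np.uint8);o[:,:480]=a;o[:280,480:800]=b;cv2.imwrite("pics/c1.png",o)
E
```

```text
tool dx,dy,dz [-0.0007 -0.0006  0.0404] turn 0.0021 ft [-0.7  -0.09 -1.  ] w 0.019768298474819118 pos [0.4331 0.2737 0.2584] tilt [-1.6e-03 -4.0e-04 -1.0e+00]
```

View pics/c1.png

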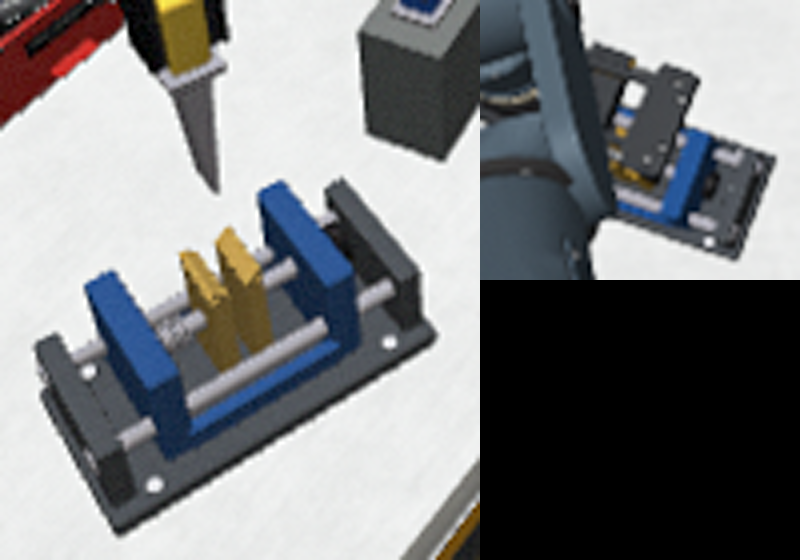

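```bash
python3 - <<'E'
from h import *
o=robot.get_obs();T=R.from_quat(o["tool_rot"]).as_matrix()
tip=o["position"]+T@[0,0,.093]
print(tip)
for d in([0,0],[.01,.0015],[-.01,.0015],[-.01,-.0015],[.01,-.0015]):
    p=proj("side",W([tip[0],tip[1],-.336],[*d,tip[2]]));print(d,(p-[140,210])*4)
for y in(-.012,-.0045,.0045,.012):
    L=W([.4325,.2745,-.336],[[-.017,y,.097],[.017,y,.097],[-.017,y,.105]]);print(y,((proj("side",L)-[140,210])*4).round(0).tolist())
E
```

```text
[0.43332186 0.27360698 0.16570755]
[0, 0] [[204.83534955 179.03807978]]
[0.01, 0.0015] [[192.58374707 167.13610532]]
[-0.01, 0.0015] [[211.60951989 194.00614657]]
[-0.01, -0.0015] [[217.28272614 191.13024148]]
[0.01, -0.0015] [[198.19208675 164.35926358]]
-0.012 [[259.0, 280.0], [227.0, 235.0], [257.0, 270.0]]
-0.0045 [[245.0, 287.0], [214.0, 241.0], [244.0, 277.0]]
0.0045 [[229.0, 295.0], [199.0, 250.0], [228.0, 286.0]]
0.012 [[216.0, 303.0], [185.0, 257.0], [214.0, 293.0]]
```

Tip and pads match the model within about 1 mm. I'll descend into the funnel.

Request:
creep_tool:
  deltas:
    - [-0.0007, -0.0006, 0.008, 0.002]
    - [0, 0, 0.015, 0]
    - [0, 0, 0.015, 0]
    - [0, 0, 0.012, 0]
    - [0, 0, 0.006, 0]
    - [0, 0, 0.005, 0]
    - [0, 0, 0.004, 0]
    - [0, 0, 0.004, 0]
    - [0, 0, 0.004, 0]
    - [0, 0, 0.004, 0]
    - [0, 0, 0.004, 0]
    - [0, 0, 0, 0]
    - [0, 0, 0, 0]
    - [0, 0, 0, 0]

```text
time: 8.03
position: [0.4334, 0.2744, 0.1782]
tool_rot: [0.986, -0.168, 0.0, -0.0]
ft_force: [-0.3, -0.5, -0.9]
grip_width: 0.0198
grip_force: 30.0
```

```bash
cat > f.py <<'E'
from rig import robot
import numpy as np,cv2,sys
F=[]
for i in range(8): c=robot.camera("side");F.append(robot.get_obs())
print("F",np.mean([o["ft_force"] for o in F],0).round(2),"sd",np.std([o["ft_force"][2] for o in F]).round(2),"z",F[-1]["position"].round(4),"tip",round(np.mean([o["position"][2] for o in F])-.093,4))
if len(sys.argv)>1: cv2.imwrite(sys.argv[1],cv2.resize(c["img"][230:320,150:250,::-1],None,fx=6,fy=6,interpolation=cv2.INTER_CUBIC))
E
python3 f.py pics/d1.png
```

```text
F [-0.27  0.01 -1.09] sd 0.39 z [0.4333 0.2744 0.1781] tip 0.0852
```

View pics/d1.png

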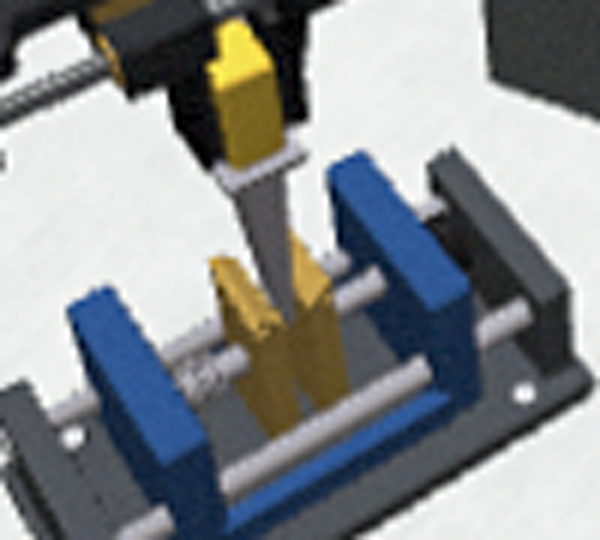

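The blade tip, at about (290,318), sits centred between the pads with no force yet. I'll creep down watching fz, with a baseline of about -1.0 N.

Request:
creep_tool:
  deltas:
    - [0, 0, 0.002, 0]
    - [0, 0, 0.002, 0]
    - [0, 0, 0.002, 0]
    - [0, 0, 0.002, 0]
    - [0, 0, 0.002, 0]
    - [0, 0, 0.002, 0]
    - [0, 0, 0, 0]
  only: "force"

```text
ft_force: [0.5, 0.2, -2.4]
grip_force: 30.0
```

```bash
python3 f.py
```

```text
F [-0.11 -0.   -1.19] sd 0.37 z [0.4333 0.2744 0.1662] tip 0.0731
```

Request:
creep_tool:
  deltas:
    - [0, 0, 0.002, 0]
    - [0, 0, 0.002, 0]
    - [0, 0, 0.002, 0]
    - [0, 0, 0, 0]
  only: "force"

```text
ft_force: [0.5, -0.0, -1.7]
grip_force: 30.0
```

```bash
python3 f.py
```

```text
F [-0.19  0.33 -0.92] sd 0.5 z [0.4333 0.2744 0.1601] tip 0.067
```

Request:
creep_tool:
  deltas:
    - [0, 0, 0.002, 0]
    - [0, 0, 0.002, 0]
    - [0, 0, 0, 0]
  only: "force"

```text
ft_force: [0.1, 0.3, -2.3]
grip_force: 30.0
```

```bash
python3 f.py
```

```text
F [-0.03  0.11 -1.26] sd 0.6 z [0.4333 0.2743 0.1561] tip 0.063
```

Request:
creep_tool:
  deltas:
    - [0, 0, 0.002, 0]
    - [0, 0, 0.002, 0]
    - [0, 0, 0, 0]
  only: "force"

```text
ft_force: [1.5, -1.3, -1.3]
grip_force: 30.0
```

```bash
python3 f.py
```

```text
F [-0.16 -0.26 -1.08] sd 0.43 z [0.4332 0.2743 0.1521] tip 0.059
```

Request:
creep_tool:
  deltas:
    - [0, 0, 0.0015, 0]
    - [0, 0, 0.0015, 0]
    - [0, 0, 0, 0]
  only: "force"

```text
ft_force: [1.1, 0.1, 0.1]
grip_force: 30.0
```

```bash
python3 f.py
```

```text
F [ 0.71  0.07 -0.89] sd 0.32 z [0.4334 0.2744 0.149 ] tip 0.056
```

Request:
creep_tool:
  deltas:
    - [0, 0, 0.0015, 0]
    - [0, 0, 0.0015, 0]
    - [0, 0, 0, 0]
  only: "force"

```text
ft_force: [-0.5, 0.7, 1.6]
grip_force: 30.0
```

```bash
python3 f.py
```

```text
F [ 0.48 -0.02  1.11] sd 0.53 z [0.4334 0.2744 0.1461] tip 0.0531
```

Request:
creep_tool:
  deltas:
    - [0, 0, 0.001, 0]
    - [0, 0, 0.001, 0]
    - [0, 0, 0, 0]
  only: "force"

```text
ft_force: [-0.4, -0.1, 3.1]
grip_force: 30.0
```

```bash
python3 f.py
```

```text
F [0.44 0.27 2.67] sd 0.31 z [0.4333 0.2744 0.1441] tip 0.0511
```

Request:
creep_tool:
  deltas:
    - [0, 0, 0.001, 0]
    - [0, 0, 0.001, 0]
    - [0, 0, 0, 0]
    - [0, 0, 0, 0]
  only: "force"

```text
ft_force: [1.1, -0.3, 3.1]
grip_force: 30.0
```

```bash
python3 f.py pics/e1.png
```

```text
F [0.63 0.16 3.17] sd 0.65 z [0.4333 0.2744 0.142 ] tip 0.049
```

View pics/e1.png

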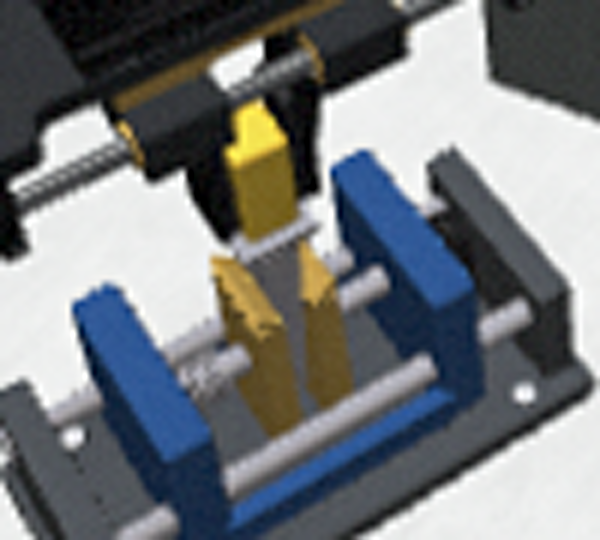

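Request:
creep_tool:
  deltas:
    - [0, 0, 0.001, 0]
    - [0, 0, 0.0005, 0]
    - [0, 0, 0, 0]
    - [0, 0, 0, 0]
    - [0, 0, 0, 0]
  only: "force|width"

```text
ft_force: [0.7, -0.2, 4.4]
grip_width: 0.0196
grip_force: 30.0
```

```bash
python3 f.py;python3 f.py
```

```text
F [0.3  0.18 5.09] sd 0.35 z [0.4333 0.2744 0.1406] tip 0.0476
F [0.16 0.4  4.96] sd 0.43 z [0.4333 0.2744 0.1406] tip 0.0476
```

Drag is steady at about 6 N. Table and blade geometry together put the pad push at about 1.5 mm, both pads bearing. I'll hand it in.

```bash
python3 -c "
from rig import robot
print(robot.get_obs()['time'],robot.hand_in())"
```

```text
the job is handed in; nothing more can be done
15.35 None
```

I handed the job in at 15.4 s with the yellow gauge still gripped upright between the two pads at about 6 N of drag. I estimate the sprung pad is pushed back about 1.5 mm: drag alone suggests 1.7 to 2.4 mm, blade depth 0.9 to 1.4 mm, and I did not measure it directly.

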